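Close the sprung detector housing and hold it shut

TASK

Pull the transport plate up out of the lower half of the detector housing and lean it at a clear slant against the low white instrument box, the same short edge down on the bench, and let go of it. Then fit the loose upper half of the housing onto the two dowels and press it down against the spring until the two halves meet flush. Finish while still pressing the pair together: do not let go at the end, and leave the other things on the bench where they are.

Things in the scene. Friction and masses are not known exactly. Their poses are not given: they have to be found in the camera images.
- lower: Lower half of the split housing, an aluminium block fixed to the bench, 148 (x) x 88 (y) x 40 mm high, with small fittings 18 mm out at both x ends. Origin at the centre of its underside, z up; the top face, where the halves meet, is at z = 40 mm. In the top: a slot along x, 94 x 13 mm, 20 mm deep, holding the plate at the start, and the dark sprung frame (joint frame) around it.
- dowel1 (a point): Foot of a steel dowel on the lower half's top face, at its (x, y, z) = (+60, +30, 40) mm. Upright, 10 mm diameter, 22 mm tall, the upper 8 mm tapering to 4 mm diameter.
- dowel2 (a point): Foot of the other, equal dowel, at the lower half's (-60, -30, 40) mm.
- frame (a joint): Dark sprung frame on the lower half, 104 x 54 mm, around the slot. 0 = up, its top 5 mm above the block's top face; 0.005 m = down, flush with it. It begins to move at about 8 N of downward load (the upper half's own weight does not move it and leaves a 5 mm gap) and is fully down at about 11.5 N.
- plate: Transport plate, a loose flat aluminium slab, 90 (x) x 10 (y, thickness) x 130 mm (z, height), 0.28 kg. Origin at the centre of its lower short edge face, z up along its height. At the start it stands upright in the slot, its origin on the slot floor 20 mm above the bench, 110 mm of it above the block's top face.
- upper: Loose upper half of the housing, aluminium, 0.34 to 0.46 kg, right way up on the bench. Flange 148 (x) x 88 (y) x 14 mm; on it a block 64 (x) x 44 (y) mm from z = 14 to 58 mm to grip across y, with two small brass caps on top. Origin at the centre of the underside, z up. Fits either way round (half turn). Pressed home, its origin is 40 mm above the lower half's, at the same x and y.
- hole1 (a point): Lower mouth of a dowel hole through the upper half's flange, at its (+60, +30, 0) mm: 13 mm diameter, mouths widened by a 2 mm chamfer.
- hole2 (a point): Lower mouth of the other, equal hole, at the upper half's (-60, -30, 0) mm.
- instrument: Low white instrument box fixed to the bench, 150 (x) x 110 (y) x 72 mm high, with black vent slots on top. Origin at the centre of its underside, z up. Stands to the left or right of the lower half. Any of its upright sides will do to lean the plate against.
- vial: Bystander: small amber bottle, 36 mm diameter, 70 mm high. Origin at the centre of its underside.
- jar: Bystander: white jar, 56 mm diameter, 70 mm high. Origin at the centre of its underside.
- wrench: Bystander: steel wrench, about 150 mm long, lying flat along its own x.
- screwdriver: Bystander: screwdriver, about 160 mm long, lying flat along its own x.
- beaker: Bystander: open white beaker, 64 mm diameter, 80 mm high. Origin at the centre of its underside.
- carton: Bystander: small cardboard box, 50 x 80 x 40 mm. Origin at the centre of its underside.
- nut: Bystander: brass collar nut, 32 mm diameter, 12 mm high. Origin at the centre of its underside.
There are look-alikes about, which are no part of the job. Of the things that look like the plate, the largest one is meant.

How it is judged:
On the way, in this order (a step that is already met when the one before it is completed fails the run):
1. the plate is out of the lower half and leans on the instrument box, let go (angle between plate's own z axis and vertical between 0.1 and 0.75 rad and angle between plate's own x axis and vertical between 1.45 and 1.69 rad and height (world z) of plate below 0.012 m and contact force between plate and instrument above 0.03 N and contact force between the fingers and plate below 0.05 N and linear speed of plate below 0.02 m/s), for 0.3 s.
2. the upper half is on both dowels and pressed flush on the lower half (horizontal distance between upper and lower below 0.003 m and angle between the x axis of upper and the x axis of lower, either way round below 0.04 rad and angle between upper's own z axis and vertical below 0.03 rad and z of upper in the frame of lower between 0.0375 and 0.0415 m and value of joint frame above 0.0035 m and contact force between any of the fingers, the arm and upper above 2 N), for 0.3 s.
At the end, for the whole second after the job is handed in: Upper half on both dowels (3 mm, 0.04 rad, either way round), level, held down by the robot: gap under 1.5 mm, sprung frame down over 3.5 of 5 mm. Plate at rest, lower edge on the bench, slanted 0.1 to 0.75 rad against the instrument box, not touched by the fingers (all of step 1 and all of step 2); the arm keeps its last pose, push and grip.
It fails at once if a bystander is moved more than 30 mm (distance of any of vial, jar, wrench, screwdriver, beaker, carton, nut from where it was at the start of the episode above 0.03 m).
It also fails if it takes over 67 s, if anything falls off the work surface, if the arm or the gripper's body presses on something with over 40 N, if the wrist force passes 120 N, or if a joint passes its speed limit or range.

ROBOT

A 6-joint arm with a two-finger parallel gripper is mounted at the origin on the work surface. World frame = base frame: x ahead of the robot, y to its left, z up, the work surface at z = 0. Lengths are in m, angles in rad, forces in N, time in s.
With the tool pointing down it reaches from about 0.35 to 0.95 m from the base axis. Payload 17.4 kg.
Tool frame: the origin (TCP) lies at the very end of the fingers, on their centre line; the grasp point (between the pads) lies 19 mm behind it; z points along the fingers, y is the line along which they close (so a half turn about z gives the same grasp; the last joint's range is limited). The gripper opens to 93 mm and grips with 3 to 60 N. Pads are 15 mm wide; open, the fingers measure 128 mm over their backs; the gripper's body (75 mm by 188 mm) begins 65 mm behind the grasp point.
Start: joints at [-1.237, 0.116, 1.442, -0, 1.584, -0.038], TCP at [0.245, -0.629, 0.219] pointing down, gripper open.
Joint ranges: [-2.83, 2.83], [-0.83, 2.19], [0.07, 2.5], [-1.14, 4.28], [0.01, 3], [-2.97, 2.97]. Speed limits (rad/s): [1.89, 1.89, 2.22, 3.14, 3.14, 3.14].

INTERFACE

Orientations are given as a unit quaternion [w, x, y, z].
In Python, from workcell import robot gives the robot as it stands. The module is installed in compiled form; this text tells all that it offers.
- The arm moves only by the tool carry_out, never from a script. Its argument "series" is a list of rows, each an object of numbers: "tx", "ty", "tz": the shift along the tool's x, y, z in units of 3 cm (1.0 is 3 cm); "wx", "wy", "wz": the turn, a rotation vector about the tool's x, y, z in units of 5 degrees (1.0 is 5 degrees). A call has 1 to 10 rows; each row shifts and turns the commanded pose from where the row before left it, along the tool's axes as they then stand; what a row does not reach is not made up. A row lasts 1/8 s, in which the tool goes at most 62.5 mm and 10.7 degrees, less where a joint would pass 70% of its speed; a pose out of reach is approached as far as the arm can. A call with a number of a shift or a turn outside -1 to 1 is refused whole. A call with a gripper value outside its range is refused whole. "gripper" is the opening, from 0 (shut) to 1 (fully open), set as the call begins (left out, the last holds). The fingers move at their own pace and stop on an object; "squeeze" is the grip in N (left out, the last holds). Time passes only in rows, so rows that do not move let the fingers close. It gives the time, the measured TCP pose, the force, the opening and the grip force at its end, in the units of the state.
- robot.sense(): the state, without advancing time (a new reading comes with each control period).
- robot.read_camera(name): name is "scene" or "side" or "wrist"; returns the picture (480x640x3 uint8, red, green, blue); there is no depth.
- robot.camera_params(name): a dict with "mtx" (3x3 intrinsics, pixels), "distortion" ([k1, k2, p1, p2, k3] as OpenCV has them; the pictures are not rectified), "T" (4x4, takes a point from camera to world coordinates); the wrist camera has in their place "mount" (4x4, takes a point from camera to tool coordinates, whose origin is the TCP and whose axes are the flange's). Camera axes: x right, y down, z forward; pixel columns grow to the right and rows downward; lengths in m; the calibration is good to about 2 mm. A picture is of the moment at which its call begins: read the wrist's pose just before it. camera_params takes no time and is no camera call.
- robot.finish_job(): hands the job in; it is judged then, once.
The state is a dict: "clock": time; "joint_positions": joint angles; "joint_vel": joint speeds; "joint_efforts": joint torques, N m; "position": TCP position; "eef_rot": TCP orientation; "wrist_force": force on the tool from outside, world axes, zero at the start; "ft_torque": the same for the moment, N m; "grip_width": finger opening in m; "grip_force": force on a finger pad.
Only numpy, scipy, OpenCV 4.12 (cv2) and the standard library are available. Lean on these libraries where they do the work, as an engineer would, in place of code of your own. Each camera call takes 0.05 s, during which the arm holds its last target. There are 200 camera calls.

## Working session

There is one attempt and no reset: what is moved stays moved. The work goes in short steps, Python scripts to look and compute and a tool call to move; the robot and the scene stay as the last step left them, time stands still between calls to the robot, and variables do not carry over. Pictures are saved under pics/ and viewed, at most 10 in all, crops included, and the job is handed in when it is done.

Besides the shell and the picture viewer there is one more tool, called after "Emit:" by a JSON object that holds its "op" and its "data". carry_out: Moves the arm, as the interface text tells. Shifts and turns lie within -1 to 1; 1 stands for 3 cm of shift or 5 degrees of turn. Its arguments: {"type":"object","properties":{"series":{"type":"array"},"gripper":{"type":"number"},"squeeze":{"type":"number"}},"required":["series"]}

```bash
mkdir -p pics; cat > h.py <<'E'
import numpy as np, cv2
from workcell import robot
from scipy.spatial.transform import Rotation as R
def q2R(q): return R.from_quat([q[1],q[2],q[3],q[0]]).as_matrix()
def cam(name):
    p=robot.camera_params(name); K=np.array(p['mtx']);d=np.array(p['distortion'])
    if name=='wrist':
        s=robot.sense();T=np.eye(4);T[:3,:3]=q2R(s['eef_rot']);T[:3,3]=s['position'];T=T@np.array(p['mount'])
    else: T=np.array(p['T'])
    return K,d,T
def ray(c,uv):
    K,d,T=c; n=cv2.undistortPoints(np.array(uv,float).reshape(-1,1,2),K,d).reshape(-1,2)
    D=np.c_[n,np.ones(len(n))]@T[:3,:3].T
    return T[:3,3],D
def onz(c,uv,z):
    o,D=ray(c,uv); return o+D*((z-o[2])/D[:,2])[:,None]
def proj(c,P):
    K,d,T=c; P=(np.array(P,float).reshape(-1,3)-T[:3,3])@T[:3,:3]
    return cv2.projectPoints(P,np.zeros(3),np.zeros(3),K,d)[0].reshape(-1,2)
def snap(name,f):
    c=cam(name); im=robot.read_camera(name)[:,:,::-1].copy(); cv2.imwrite('pics/'+f,im); np.savez('pics/'+f[:-4]+'.npz',K=c[0],d=c[1],T=c[2]); return c,im
def load(f):
    z=np.load('pics/'+f+'.npz'); return (z['K'],z['d'],z['T']),cv2.imread('pics/'+f+'.png')
E
python3 - <<'E'
from h import *
for n in('scene','side','wrist'):
    c,im=snap(n,n+'0.png'); print(n,c[2].round(3).tolist(),c[0].round(0).tolist())
print(robot.sense(), robot.camera_params('wrist')['mount'])
E
```

```text
scene [[-0.609, 0.417, -0.675, 1.224], [0.793, 0.332, -0.511, 0.473], [0.011, -0.846, -0.533, 0.585], [0.0, 0.0, 0.0, 1.0]] [[552.0, 0.0, 317.0], [0.0, 552.0, 243.0], [0.0, 0.0, 1.0]]
side [[-0.945, -0.241, 0.219, 0.342], [-0.325, 0.665, -0.672, 0.584], [0.016, -0.707, -0.707, 0.696], [0.0, 0.0, 0.0, 1.0]] [[447.0, 0.0, 318.0], [0.0, 447.0, 241.0], [0.0, 0.0, 1.0]]
wrist [[0.363, -0.901, -0.236, 0.31], [-0.932, -0.352, -0.09, -0.604], [-0.002, 0.252, -0.968, 0.383], [0.0, 0.0, 0.0, 1.0]] [[408.0, 0.0, 321.0], [0.0, 408.0, 239.0], [0.0, 0.0, 1.0]]
{'clock': 0.15, 'joint_positions': array([-1.23681703e+00,  1.16354069e-01,  1.44205784e+00,  5.01681243e-06,
        1.58397932e+00, -3.78147296e-02]), 'joint_vel': array([ 0.00168386, -0.00195223, -0.00314953, -0.00078559, -0.00104841,
        0.00128855]), 'joint_efforts': array([ 5.58758238e-04, -7.21763134e+01, -6.22950196e+01,  7.81149510e-02,
        2.26364209e-02, -3.09035613e-05]), 'position': array([ 0.2451597 , -0.62876392,  0.21812293]), 'eef_rot': array([-3.95290643e-04,  9.82770768e-01,  1.84828185e-01, -5.64312362e-05]), 'wrist_force': array([0.25114931, 0.3611378 , 0.31417399]), 'ft_torque': array([-0.01713498,  0.06546514, -0.0335471 ]), 'grip_force': 0.0, 'grip_width': 0.09302185441704375} [[-1.61326725e-04 -9.67677413e-01 -2.52191193e-01  6.90542745e-02]
 [ 9.99999780e-01  6.28263129e-06 -6.63806881e-04  2.95101259e-04]
 [ 6.43935350e-04 -2.52191245e-01  9.67677199e-01 -1.65424535e-01]
 [ 0.00000000e+00  0.00000000e+00  0.00000000e+00  1.00000000e+00]]
```

View pics/scene0.png

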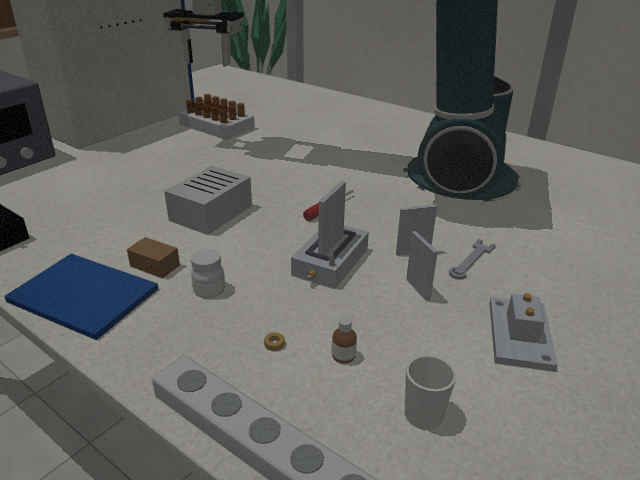

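View pics/side0.png

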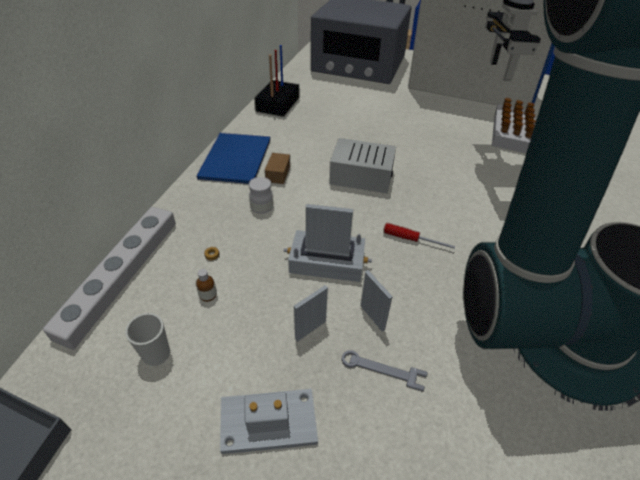

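Side view: the candidates for the plate are the slab in the housing's slot at side (329,230) / scene (333,215), and two loose slabs at side (311,313) and (376,300). The one in the slot fits, because it is upright in the lower half and the largest. The instrument is at side (363,165) and the upper half at (268,420). I'll confirm with one enlarged crop.

```bash
python3 - <<'E'
from h import *
c,s=load('side0')
a=cv2.resize(s[195:295,270:410],None,fx=4,fy=4,interpolation=cv2.INTER_CUBIC) #560x400
b=cv2.resize(s[385:455,210:325],None,fx=2.6,fy=2.6) 
i=cv2.resize(s[130:200,320:405],None,fx=2.6,fy=2.6)
o=np.zeros((600,800,3),np.uint8); o[:400,:560]=a; o[410:410+b.shape[0],:b.shape[1]]=b; o[410:410+i.shape[0],320:320+i.shape[1]]=i
cv2.imwrite('pics/crop1.png',o)
# rough
P=lambda uv,z: onz(c,uv,z).round(3).tolist()
print('lower corners bottom',P([(290,274),(362,280)],0),'top',P([(291,256),(364,262)],.04))
print('plate top',P([(307,206),(353,208)],.15))
print('lookalike 1',P([(296,340),(325,320)],0),P([(293,307),(327,289)],.12),'2',P([(362,307),(386,330)],0))
print('instr top',P([(334,142),(397,150),(394,172),(331,164)],.072))
print('caps',P([(253,407),(278,405)],.06))
print('flange',P([(222,397),(313,391),(317,442),(221,449)],.014))
print('wrench',P([(349,357),(425,385)],0),'sd',P([(388,230),(453,248)],.01),'nut',P([(212,253)],0.01),'vial',P([(207,298)],0),'jar',P([(262,210)],0),'beaker',P([(153,358)],0))
E
```

```text
lower corners bottom [[0.58, 0.033, 0.0], [0.437, -0.002, 0.0]] top [[0.582, 0.019, 0.04], [0.44, -0.015, 0.04]]
plate top [[0.56, -0.015, 0.15], [0.478, -0.039, 0.15]]
lookalike 1 [[0.512, 0.176, 0.0], [0.477, 0.116, 0.0]] [[0.509, 0.19, 0.12], [0.47, 0.137, 0.12]] 2 [[0.419, 0.064, 0.0], [0.363, 0.1, 0.0]]
instr top [[0.613, -0.36, 0.072], [0.453, -0.382, 0.072], [0.441, -0.287, 0.072], [0.59, -0.266, 0.072]]
caps [[0.516, 0.341, 0.06], [0.483, 0.326, 0.06]]
flange [[0.583, 0.326, 0.014], [0.448, 0.266, 0.014], [0.415, 0.343, 0.014], [0.546, 0.402, 0.014]]
wrench [[0.412, 0.177, 0.0], [0.275, 0.187, 0.0]] sd [[0.418, -0.154, 0.01], [0.272, -0.147, 0.01]] nut [[0.753, 0.043, 0.01]] vial [[0.71, 0.146, 0.0]] jar [[0.715, -0.13, 0.0]] beaker [[0.736, 0.298, 0.0]]
```

View pics/crop1.png

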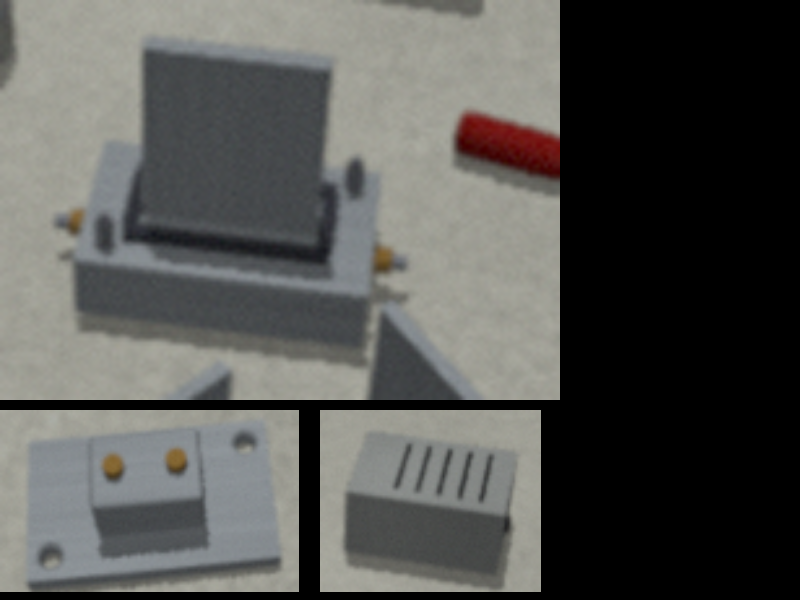

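The crop confirms the slab in the slot as the plate; the upper half lies right way up with its caps in line with its x axis. I'm moving above the plate for a closer wrist look.

Emit:
{"op": "carry_out", "data": {"series": [{"tx": 1, "ty": -0.97, "tz": -0.2, "wz": 0.2}, {"tx": 1, "ty": -0.97, "tz": -0.2, "wz": 0.2}, {"tx": 1, "ty": -0.97, "tz": -0.2, "wz": 0.2}, {"tx": 1, "ty": -0.97, "tz": -0.2, "wz": 0.2}, {"tx": 1, "ty": -0.97, "tz": -0.2, "wz": 0.2}, {"tx": 1, "ty": -0.97, "tz": -0.2, "wz": 0.2}, {"tx": 1, "ty": -0.97, "tz": -0.2, "wz": 0.2}, {"tx": 1, "ty": -0.97, "tz": -0.2, "wz": 0.2}], "gripper": 1, "squeeze": 20}}

```text
validation failed for argument at $.se...
```

```bash
cat >> h.py <<'E'
def go(pos,yaw,tilt=0,s=None):
    """tool shift (3cm units, in present tool axes) and turn (5deg units) to tool pointing down, x at yaw(deg), then turned by tilt(deg) about tool x"""
    s=s or robot.sense(); A=q2R(s['eef_rot']); a=np.radians(yaw)
    B=np.array([[np.cos(a),np.sin(a),0],[np.sin(a),-np.cos(a),0],[0,0,-1]])@R.from_euler('x',tilt,degrees=True).as_matrix()
    print('at',np.round(s['position'],4),'shift',(A.T@(np.array(pos)-s['position'])/.03).round(2),'turn',(np.degrees(R.from_matrix(A.T@B).as_rotvec())/5).round(2),'t',round(s['clock'],2))
E
python3 - <<'E'
from h import *
go([.522,-.022,.27],13.5)
E
```

```text
at [ 0.2452 -0.6288  0.2181] shift [ 15.95 -15.49  -1.72] turn [-0.01  0.    1.56] t 0.15
```

Emit:
{"op": "carry_out", "data": {"series": [{"tx": 1, "ty": -0.97, "tz": -0.1, "wx": 0, "wy": 0, "wz": 0.1}], "gripper": 1, "squeeze": 20}}

```text
clock: 0.28
position: [0.2619, -0.5914, 0.2204]
eef_rot: [-0.001, 0.984, 0.179, -0.0]
wrist_force: [0.6, -0.4, 0.3]
grip_width: 0.0926
grip_force: 0.0
```

Emit:
{"op": "carry_out", "data": {"series": [{"tx": 1, "ty": -0.97, "tz": -0.1, "wx": 0, "wy": 0, "wz": 0}, {"tx": 1, "ty": -0.97, "tz": -0.1, "wx": 0, "wy": 0, "wz": 0}, {"tx": 1, "ty": -0.97, "tz": -0.1, "wx": 0, "wy": 0, "wz": 0}, {"tx": 1, "ty": -0.97, "tz": -0.1, "wx": 0, "wy": 0, "wz": 0}, {"tx": 1, "ty": -0.97, "tz": -0.1, "wx": 0, "wy": 0, "wz": 0}, {"tx": 1, "ty": -0.97, "tz": -0.1, "wx": 0, "wy": 0, "wz": 0}, {"tx": 1, "ty": -0.97, "tz": -0.1, "wx": 0, "wy": 0, "wz": 0}, {"tx": 1, "ty": -0.97, "tz": -0.1, "wx": 0, "wy": 0, "wz": 0}, {"tx": 1, "ty": -0.97, "tz": -0.1, "wx": 0, "wy": 0, "wz": 0}, {"tx": 1, "ty": -0.97, "tz": -0.1, "wx": 0, "wy": 0, "wz": 0}]}}

```text
clock: 1.52
position: [0.44, -0.211, 0.2517]
eef_rot: [0.0, 0.984, 0.18, 0.0]
wrist_force: [0.2, -0.5, -0.1]
grip_width: 0.0932
grip_force: 0.0
```

Emit:
{"op": "carry_out", "data": {"series": [{"tx": 1, "ty": -0.97, "tz": -0.1, "wx": 0, "wy": 0, "wz": 0}, {"tx": 1, "ty": -0.97, "tz": -0.1, "wx": 0, "wy": 0, "wz": 0}, {"tx": 1, "ty": -0.97, "tz": -0.1, "wx": 0, "wy": 0, "wz": 0}, {"tx": 1, "ty": -0.97, "tz": -0.1, "wx": 0, "wy": 0, "wz": 0}, {"tx": 1, "ty": -0.97, "tz": -0.1, "wx": 0, "wy": 0, "wz": 0}, {"tx": 0, "ty": 0, "tz": 0, "wx": 0, "wy": 0, "wz": 0.7}, {"tx": 0, "ty": 0, "tz": 0, "wx": 0, "wy": 0, "wz": 0.7}, {"tx": 0, "ty": 0, "tz": 0, "wx": 0, "wy": 0, "wz": 0}, {"tx": 0, "ty": 0, "tz": 0, "wx": 0, "wy": 0, "wz": 0}]}}

```text
clock: 2.65
position: [0.5282, -0.0231, 0.2666]
eef_rot: [-0.0, 0.993, 0.121, -0.0]
wrist_force: [0.6, -0.1, -1.0]
grip_width: 0.0927
grip_force: 0.0
```

```bash
python3 - <<'E'
from h import *
go([.522,-.022,.27],13.5)
snap('wrist','w1.png')
E
```

```text
at [ 0.5282 -0.0231  0.2666] shift [-0.19 -0.09 -0.11] turn [-0.    0.    0.07] t 2.65
```

View pics/w1.png

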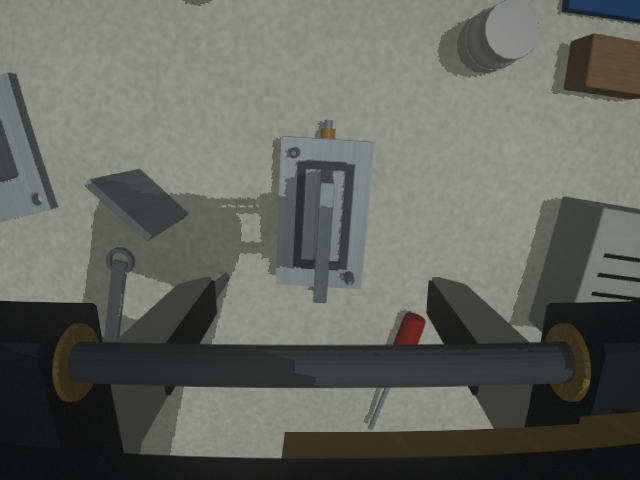

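The wrist view shows the block's top face corners at about (282,136), (373,142), (361,288) and (277,284), the dowels at (293,153) and (349,278), and the plate's top edge as a strip ending near (321,300).

```bash
python3 - <<'E'
from h import *
c,im=load('w1')
cv2.imwrite('pics/w1c.png',cv2.resize(im[120:310,265:385],None,fx=4,fy=3.15,interpolation=cv2.INTER_CUBIC))
q=onz(c,[(282,136),(373,142),(361,288),(277,284)],.04); print(q.round(4).tolist(),q.mean(0).round(4))
d=onz(c,[(293,153),(349,278)],.062); print('dowels',d.round(4).tolist(),d.mean(0).round(4),np.degrees(np.arctan2(*(d[0]-d[1])[[1,0]]))-np.degrees(np.arctan2(30,60)))
p=onz(c,[(320.5,302),(326.5,172)],.15);print('plate',p.round(4).tolist(),p.mean(0).round(4))
cs,_=load('side0')
p=onz(cs,[(305.75,207),(352.5,212),(306.5,204.5),(353,209.2)],.15);print('plate side',p.round(4).tolist(),p.mean(0).round(4),np.degrees(np.arctan2(*(p[0]-p[1])[[1,0]])))
# instrument top from crop
t=onz(cs,np.array([(348-320,490-410),(505-320,515-410),(517-320,450-410),(367-320,432-410)])/2.6+[320,130],.072); print('instr',t.round(4).tolist(),t.mean(0),np.degrees(np.arctan2(*(t[0]-t[1])[[1,0]])))
E
```

```text
[[0.5838, 0.0284, 0.04], [0.5989, -0.0559, 0.04], [0.455, -0.0833, 0.04], [0.4386, 0.0013, 0.04]] [ 0.5191 -0.0274  0.04  ]
dowels [[0.5722, 0.0136, 0.062], [0.4701, -0.0651, 0.062]] [ 0.5212 -0.0258  0.062 ] 11.025888774082539
plate [[0.4764, -0.0355, 0.15], [0.5707, -0.0165, 0.15]] [ 0.5235 -0.026   0.15  ]
plate side [[0.5615, -0.0116, 0.15], [0.4755, -0.0281, 0.15], [0.5626, -0.0189, 0.15], [0.4767, -0.036, 0.15]] [ 0.5191 -0.0236  0.15  ] 10.814465256214312
instr [[0.595, -0.2782, 0.072], [0.4489, -0.2912, 0.072], [0.4606, -0.4018, 0.072], [0.6079, -0.3801, 0.072]] [ 0.52809532 -0.33783496  0.072     ] 5.108276338383665
```

View pics/w1c.png

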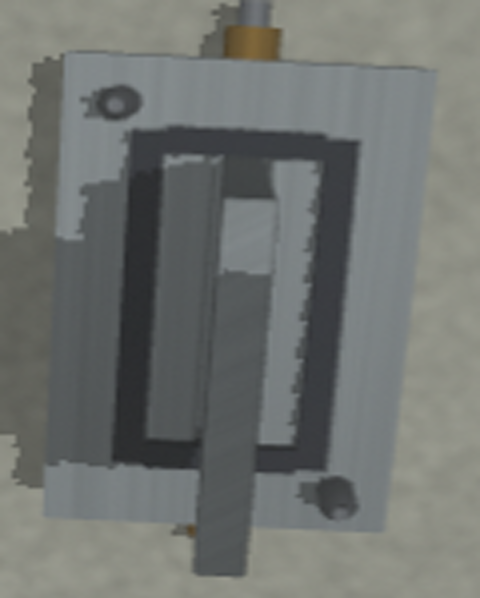

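The crop shows the plate's top strip from crop (249,198) to (219,575), and the housing at yaw 10.8° centred near (0.520,-0.0265). I'm going down to grasp.

```bash
python3 - <<'E'
from h import *
c,im=load('w1'); p=onz(c,[(319.7,302.3),(327.3,183)],.15);print(p.round(4),p.mean(0))
go([.52,-.026,.123],10.8)
E
```

```text
[[ 0.476  -0.035   0.15  ]
 [ 0.5635 -0.0189  0.15  ]] [ 0.51975784 -0.02694572  0.15      ]
at [ 0.5282 -0.0231  0.2666] shift [-0.29  0.03  4.79] turn [-0.    0.    0.61] t 2.7
```

Emit:
{"op": "carry_out", "data": {"series": [{"tx": -0.29, "ty": 0.03, "tz": 0, "wx": 0, "wy": 0, "wz": 0}, {"tx": 0, "ty": 0, "tz": 0.8, "wx": 0, "wy": 0, "wz": 0.61}, {"tx": 0, "ty": 0, "tz": 1, "wx": 0, "wy": 0, "wz": 0}, {"tx": 0, "ty": 0, "tz": 1, "wx": 0, "wy": 0, "wz": 0}, {"tx": 0, "ty": 0, "tz": 1, "wx": 0, "wy": 0, "wz": 0}, {"tx": 0, "ty": 0, "tz": 0.6, "wx": 0, "wy": 0, "wz": 0}, {"tx": 0, "ty": 0, "tz": 0.4, "wx": 0, "wy": 0, "wz": 0}, {"tx": 0, "ty": 0, "tz": 0, "wx": 0, "wy": 0, "wz": 0}, {"tx": 0, "ty": 0, "tz": 0, "wx": 0, "wy": 0, "wz": 0}]}}

```text
clock: 3.82
position: [0.5204, -0.026, 0.1236]
eef_rot: [0.0, 0.996, 0.094, 0.001]
wrist_force: [-0.2, 0.8, 0.7]
grip_width: 0.0931
grip_force: 0.0
```

Emit:
{"op": "carry_out", "data": {"series": [{"tx": 0, "ty": 0, "tz": 0, "wx": 0, "wy": 0, "wz": 0}, {"tx": 0, "ty": 0, "tz": 0, "wx": 0, "wy": 0, "wz": 0}, {"tx": 0, "ty": 0, "tz": 0, "wx": 0, "wy": 0, "wz": 0}, {"tx": 0, "ty": 0, "tz": 0, "wx": 0, "wy": 0, "wz": 0}, {"tx": 0, "ty": 0, "tz": 0, "wx": 0, "wy": 0, "wz": 0}, {"tx": 0, "ty": 0, "tz": 0, "wx": 0, "wy": 0, "wz": 0}], "gripper": 0, "squeeze": 25}}

```text
clock: 4.58
position: [0.52, -0.026, 0.1226]
eef_rot: [0.0, 0.996, 0.094, -0.0]
wrist_force: [0.1, 0.0, -0.0]
grip_width: 0.0377
grip_force: 0.0
```

Emit:
{"op": "carry_out", "data": {"series": [{"tx": 0, "ty": 0, "tz": 0, "wx": 0, "wy": 0, "wz": 0}, {"tx": 0, "ty": 0, "tz": 0, "wx": 0, "wy": 0, "wz": 0}, {"tx": 0, "ty": 0, "tz": 0, "wx": 0, "wy": 0, "wz": 0}, {"tx": 0, "ty": 0, "tz": 0, "wx": 0, "wy": 0, "wz": 0}, {"tx": 0, "ty": 0, "tz": 0, "wx": 0, "wy": 0, "wz": 0}, {"tx": 0, "ty": 0, "tz": 0, "wx": 0, "wy": 0, "wz": 0}]}}

```text
clock: 5.32
position: [0.52, -0.0259, 0.1227]
eef_rot: [-0.0, 0.996, 0.094, -0.0]
wrist_force: [0.5, -0.1, 0.3]
grip_width: 0.0101
grip_force: 25.0
```

Emit:
{"op": "carry_out", "data": {"series": [{"tx": 0, "ty": 0, "tz": -0.4, "wx": 0, "wy": 0, "wz": 0}, {"tx": 0, "ty": 0, "tz": -0.8, "wx": 0, "wy": 0, "wz": 0}, {"tx": 0, "ty": 0, "tz": -1, "wx": 0, "wy": 0, "wz": 0}, {"tx": 0, "ty": 0, "tz": -1, "wx": 0, "wy": 0, "wz": 0}, {"tx": -0.4, "ty": 0.6, "tz": -0.4, "wx": 0, "wy": 0, "wz": 0}, {"tx": -0.5, "ty": 1, "tz": 0, "wx": 0, "wy": 0, "wz": 0}, {"tx": -0.5, "ty": 1, "tz": 0, "wx": 0, "wy": 0, "wz": 0}, {"tx": -0.4, "ty": 0.8, "tz": 0, "wx": 0, "wy": 0, "wz": 0}, {"tx": 0, "ty": 0, "tz": 0, "wx": 0, "wy": 0, "wz": 0}, {"tx": 0, "ty": 0, "tz": 0, "wx": 0, "wy": 0, "wz": 0}]}}

```text
clock: 6.58
position: [0.4861, -0.1359, 0.231]
eef_rot: [-0.0, 0.996, 0.094, 0.0]
wrist_force: [0.3, -0.3, -3.2]
grip_width: 0.01
grip_force: 25.0
```

```bash
python3 - <<'E'
from h import *
print(robot.sense()['position'],robot.sense()['grip_width']);snap('wrist','w2.png')
E
```

```text
[ 0.486082   -0.13591081  0.23102895] 0.010023854500543494
```

View pics/w2.png

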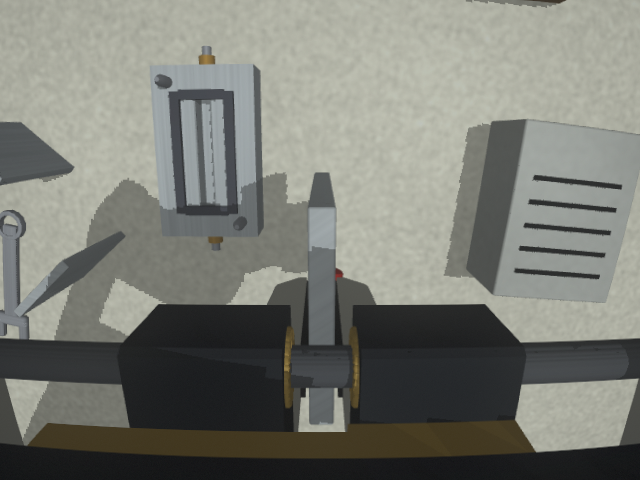

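Instrument front top edge runs from (527,120) to (495,295), its foot from (490,122) to (467,272). The lower half's empty slot is visible, with dowels at about (163,81) and (239,224).

```bash
python3 - <<'E'
from h import *
c,im=load('w2')
g=cv2.cvtColor(im,cv2.COLOR_BGR2GRAY)
t=onz(c,[(527,120),(495,295)],.072); b=onz(c,[(490,122),(467,272)],0)
print(t.round(4).tolist(),b.round(4).tolist(), [np.degrees(np.arctan2(*(p[0]-p[1])[[1,0]])) for p in (t,b)])
d=onz(c,[(163,81),(239,224)],.062); print(d.round(4).tolist(),d.mean(0),np.degrees(np.arctan2(*(d[0]-d[1])[[1,0]]))-np.degrees(np.arctan2(30,60)))
q=onz(c,[(150,66),(254,66),(258,236),(162,236)],.04); print(q.round(4).tolist(),q.mean(0))
E
```

```text
[[0.596, -0.2801, 0.072], [0.4494, -0.2967, 0.072]] [[0.5957, -0.2793, 0.0], [0.4456, -0.2978, 0.0]] [np.float64(6.439986519397645), np.float64(7.003240701903391)]
[[0.5716, 0.0073, 0.062], [0.468, -0.069, 0.062]] [ 0.51980457 -0.0308534   0.062     ] 9.8512315097177
[[0.5831, 0.0285, 0.04], [0.5974, -0.0584, 0.04], [0.4546, -0.0839, 0.04], [0.4381, 0.0029, 0.04]] [ 0.51830514 -0.02771676  0.04      ]
```

```bash
python3 - <<'E'
from h import *
go([.522,-.284,.231],6.6,15)
E
```

```text
at [ 0.4861 -0.1357  0.2309] shift [ 0.25  5.08 -0.  ] turn [3.   0.11 0.83] t 6.62
```

Emit:
{"op": "carry_out", "data": {"series": [{"tx": 0.05, "ty": 0.5, "tz": 0, "wx": 0, "wy": 0, "wz": 0}, {"tx": 0.05, "ty": 1, "tz": 0, "wx": 0, "wy": 0, "wz": 0}, {"tx": 0.05, "ty": 1, "tz": 0, "wx": 0, "wy": 0, "wz": 0}, {"tx": 0.05, "ty": 1, "tz": 0, "wx": 0, "wy": 0, "wz": 0}, {"tx": 0.05, "ty": 1, "tz": 0, "wx": 0, "wy": 0, "wz": 0}, {"tx": 0, "ty": 0.58, "tz": 0, "wx": 0, "wy": 0, "wz": 0}, {"tx": 0, "ty": 0, "tz": 0, "wx": 1, "wy": 0.04, "wz": 0.28}, {"tx": 0, "ty": 0, "tz": 0, "wx": 1, "wy": 0.04, "wz": 0.28}, {"tx": 0, "ty": 0, "tz": 0, "wx": 1, "wy": 0.03, "wz": 0.27}, {"tx": 0, "ty": 0, "tz": 0, "wx": 0, "wy": 0, "wz": 0}]}}

```text
clock: 7.88
position: [0.5218, -0.2854, 0.2298]
eef_rot: [-0.131, 0.99, 0.056, -0.008]
wrist_force: [0.7, -0.1, -3.7]
grip_width: 0.0096
grip_force: 25.0
```

```bash
python3 - <<'E'
from h import *
go([.522,-.284,.110],6.6,15)
E
```

```text
at [ 0.5218 -0.2854  0.2298] shift [0.02 0.99 3.87] turn [-0.01  0.01 -0.02] t 7.88
```

Emit:
{"op": "carry_out", "data": {"series": [{"tx": 0, "ty": 0.25, "tz": 0.97, "wx": 0, "wy": 0, "wz": 0}, {"tx": 0, "ty": 0.25, "tz": 0.97, "wx": 0, "wy": 0, "wz": 0}, {"tx": 0, "ty": 0.25, "tz": 0.97, "wx": 0, "wy": 0, "wz": 0}, {"tx": 0, "ty": 0.15, "tz": 0.6, "wx": 0, "wy": 0, "wz": 0}, {"tx": 0, "ty": 0.09, "tz": 0.36, "wx": 0, "wy": 0, "wz": 0}, {"tx": 0, "ty": 0, "tz": 0, "wx": 0, "wy": 0, "wz": 0}, {"tx": 0, "ty": 0, "tz": 0, "wx": 0, "wy": 0, "wz": 0}]}}

```text
clock: 8.75
position: [0.522, -0.2835, 0.1119]
eef_rot: [-0.13, 0.99, 0.057, -0.007]
wrist_force: [0.5, -0.2, -2.1]
grip_width: 0.01
grip_force: 25.0
```

```bash
python3 - <<'E'
from h import *
go([.522,-.284,.102],6.6,15); print(robot.sense()['wrist_force'])
cs,_=snap('side','s2.png'); c,im=snap('scene','c2.png')
a=cv2.resize(im[140:240,140:270],None,fx=4,fy=4); b=cv2.resize(_[110:210,300:430],None,fx=3,fy=3)
o=np.zeros((400,800,3),np.uint8); o[:400,:520]=a; o[:300,520:]=b[:,:280]; cv2.imwrite('pics/p2.png',o)
E
```

```text
at [ 0.522  -0.2835  0.1119] shift [-0.    0.1   0.31] turn [ 0.01 -0.01  0.  ] t 8.75
[ 0.51409311 -0.21580046 -2.09341392]
```

View pics/p2.png

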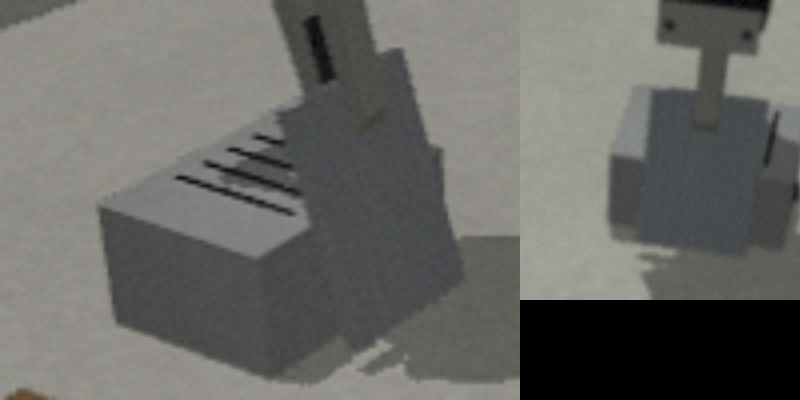

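The crop shows the plate held at a slant at the instrument's front side, its foot just above the bench and clear of the box. I'll lower it gently.

Emit:
{"op": "carry_out", "data": {"series": [{"tx": 0, "ty": 0.02, "tz": 0.08, "wx": 0, "wy": 0, "wz": 0}, {"tx": 0, "ty": 0.02, "tz": 0.08, "wx": 0, "wy": 0, "wz": 0}, {"tx": 0, "ty": 0.01, "tz": 0.05, "wx": 0, "wy": 0, "wz": 0}, {"tx": 0, "ty": 0, "tz": 0, "wx": 0, "wy": 0, "wz": 0}, {"tx": 0, "ty": 0, "tz": 0, "wx": 0, "wy": 0, "wz": 0}]}}

```text
clock: 9.48
position: [0.5216, -0.283, 0.1044]
eef_rot: [-0.13, 0.99, 0.057, -0.007]
wrist_force: [-0.6, -0.7, -3.0]
grip_width: 0.0098
grip_force: 25.0
```

Emit:
{"op": "carry_out", "data": {"series": [{"tx": 0, "ty": 0.01, "tz": 0.05, "wx": 0, "wy": 0, "wz": 0}, {"tx": 0, "ty": 0.01, "tz": 0.05, "wx": 0, "wy": 0, "wz": 0}, {"tx": 0, "ty": 0, "tz": 0, "wx": 0, "wy": 0, "wz": 0}, {"tx": 0, "ty": 0, "tz": 0, "wx": 0, "wy": 0, "wz": 0}]}}

```text
clock: 9.98
position: [0.5216, -0.2829, 0.1013]
eef_rot: [-0.13, 0.99, 0.057, -0.007]
wrist_force: [0.8, 0.9, -3.7]
grip_width: 0.0099
grip_force: 25.0
```

Emit:
{"op": "carry_out", "data": {"series": [{"tx": 0, "ty": 0.01, "tz": 0.04, "wx": 0, "wy": 0, "wz": 0}, {"tx": 0, "ty": 0, "tz": 0, "wx": 0, "wy": 0, "wz": 0}, {"tx": 0, "ty": 0, "tz": 0, "wx": 0, "wy": 0, "wz": 0}]}}

```text
clock: 10.35
position: [0.5217, -0.2829, 0.1004]
eef_rot: [-0.13, 0.99, 0.057, -0.007]
wrist_force: [0.2, -0.6, 2.0]
grip_width: 0.0099
grip_force: 25.0
```

Emit:
{"op": "carry_out", "data": {"series": [{"tx": 0, "ty": 0.01, "tz": 0.03, "wx": 0, "wy": 0, "wz": 0}, {"tx": 0, "ty": 0, "tz": 0, "wx": 0, "wy": 0, "wz": 0}, {"tx": 0, "ty": 0, "tz": 0, "wx": 0, "wy": 0, "wz": 0}]}}

```text
clock: 10.72
position: [0.5219, -0.2831, 0.1002]
eef_rot: [-0.13, 0.99, 0.057, -0.007]
wrist_force: [0.2, -0.6, 8.7]
grip_width: 0.0099
grip_force: 25.0
```

Emit:
{"op": "carry_out", "data": {"series": [{"tx": 0, "ty": 0, "tz": -0.03, "wx": 0, "wy": 0, "wz": 0}, {"tx": 0, "ty": 0.05, "tz": -0.013, "wx": 0, "wy": 0, "wz": 0}, {"tx": 0, "ty": 0.05, "tz": -0.013, "wx": 0, "wy": 0, "wz": 0}, {"tx": 0, "ty": 0, "tz": 0, "wx": 0, "wy": 0, "wz": 0}, {"tx": 0, "ty": 0, "tz": 0, "wx": 0, "wy": 0, "wz": 0}]}}

```text
clock: 11.35
position: [0.522, -0.286, 0.0999]
eef_rot: [-0.131, 0.99, 0.057, -0.007]
wrist_force: [-1.0, 4.9, 2.5]
grip_width: 0.0099
grip_force: 25.1
```

Emit:
{"op": "carry_out", "data": {"series": [{"tx": 0, "ty": 0.03, "tz": -0.008, "wx": 0, "wy": 0, "wz": 0}, {"tx": 0, "ty": 0.03, "tz": -0.008, "wx": 0, "wy": 0, "wz": 0}, {"tx": 0, "ty": 0, "tz": 0, "wx": 0, "wy": 0, "wz": 0}, {"tx": 0, "ty": 0, "tz": 0, "wx": 0, "wy": 0, "wz": 0}]}}

```text
clock: 11.85
position: [0.5222, -0.288, 0.1]
eef_rot: [-0.13, 0.99, 0.057, -0.007]
wrist_force: [-0.5, 5.0, 3.4]
grip_width: 0.0097
grip_force: 25.1
```

Emit:
{"op": "carry_out", "data": {"series": [{"tx": 0, "ty": 0.04, "tz": -0.01, "wx": 0, "wy": 0, "wz": 0}, {"tx": 0, "ty": 0.03, "tz": -0.008, "wx": 0, "wy": 0, "wz": 0}, {"tx": 0, "ty": 0, "tz": 0, "wx": 0, "wy": 0, "wz": 0}, {"tx": 0, "ty": 0, "tz": 0, "wx": 0, "wy": 0, "wz": 0}]}}

```text
clock: 12.35
position: [0.5224, -0.2898, 0.0999]
eef_rot: [-0.131, 0.99, 0.057, -0.008]
wrist_force: [-1.5, 7.3, 4.0]
grip_width: 0.0096
grip_force: 25.1
```

Emit:
{"op": "carry_out", "data": {"series": [{"tx": 0, "ty": 0, "tz": 0, "wx": 0, "wy": 0, "wz": 0}, {"tx": 0, "ty": 0, "tz": 0, "wx": 0, "wy": 0, "wz": 0}, {"tx": 0, "ty": 0, "tz": 0, "wx": 0, "wy": 0, "wz": 0}, {"tx": 0, "ty": 0, "tz": 0, "wx": 0, "wy": 0, "wz": 0}, {"tx": 0, "ty": 0, "tz": 0, "wx": 0, "wy": 0, "wz": 0}, {"tx": 0, "ty": 0, "tz": 0, "wx": 0, "wy": 0, "wz": 0}], "gripper": 0.5}}

```text
clock: 13.1
position: [0.5224, -0.2902, 0.0999]
eef_rot: [-0.13, 0.99, 0.057, -0.007]
wrist_force: [0.8, 0.3, 0.0]
grip_width: 0.0463
grip_force: 0.0
```

```bash
python3 - <<'E'
from h import *
print(robot.sense()['position'],robot.sense()['grip_width'],robot.sense()['wrist_force'])
cs,b=snap('side','s3.png'); c,im=snap('scene','c3.png')
a=cv2.resize(im[140:240,140:270],None,fx=4,fy=4); b=cv2.resize(b[110:210,300:430],None,fx=3,fy=3)
o=np.zeros((400,800,3),np.uint8); o[:400,:520]=a; o[:300,520:]=b[:,:280]; cv2.imwrite('pics/p3.png',o)
E
```

```text
[ 0.52243538 -0.29018197  0.09990276] 0.046300984507198335 [0.78832714 0.29027109 0.02743939]
```

View pics/p3.png

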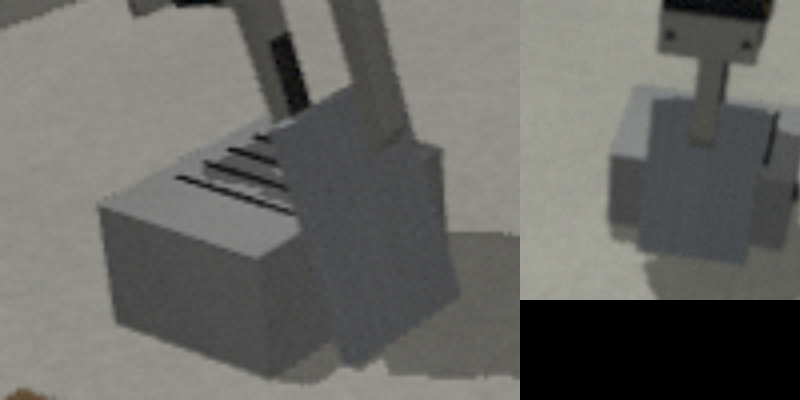

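The crop shows the plate let go, leaning on the box top edge with its foot on the bench. I'm retreating along the tool axis.

Emit:
{"op": "carry_out", "data": {"series": [{"tx": 0, "ty": 0, "tz": -0.2, "wx": 0, "wy": 0, "wz": 0}, {"tx": 0, "ty": 0, "tz": -0.5, "wx": 0, "wy": 0, "wz": 0}, {"tx": 0, "ty": 0, "tz": -1, "wx": 0, "wy": 0, "wz": 0}, {"tx": 0, "ty": 0, "tz": -1, "wx": 0, "wy": 0, "wz": 0}, {"tx": 0, "ty": 0, "tz": -1, "wx": 0, "wy": 0, "wz": 0}, {"tx": 0, "ty": 0, "tz": -1, "wx": 0, "wy": 0, "wz": 0}, {"tx": 0, "ty": 0, "tz": 0, "wx": -1, "wy": 0, "wz": 0}, {"tx": 0, "ty": 0, "tz": 0, "wx": -1, "wy": 0, "wz": 0}, {"tx": 0, "ty": 0, "tz": 0, "wx": -1, "wy": 0, "wz": 0}, {"tx": 0, "ty": 0, "tz": 0, "wx": 0, "wy": 0, "wz": 0}], "gripper": 0.5}}

```text
clock: 14.45
position: [0.5267, -0.3257, 0.2377]
eef_rot: [0.0, 0.998, 0.058, 0.001]
wrist_force: [-0.1, 0.1, -0.3]
grip_width: 0.0466
grip_force: 0.0
```

```bash
python3 - <<'E'
from h import *
go([.505,.334,.25],24)
c,_=load('side0'); h=onz(c,[(229.2,440.8),(304.2,396.9)],.014);print(h,h.mean(0),np.degrees(np.arctan2(*(h[0]-h[1])[[1,0]])))
E
```

```text
at [ 0.5267 -0.3257  0.2377] shift [  1.82 -21.93  -0.42] turn [ 0.01 -0.02 -3.47] t 14.45
[[0.54021218 0.38628747 0.014     ]
 [0.45815225 0.27998834 0.014     ]] [0.49918221 0.3331379  0.014     ] 52.33287324151166
```

Emit:
{"op": "carry_out", "data": {"series": [{"tx": 0.08, "ty": -1, "tz": 0, "wx": 0, "wy": 0, "wz": 0}, {"tx": 0.08, "ty": -1, "tz": 0, "wx": 0, "wy": 0, "wz": 0}, {"tx": 0.08, "ty": -1, "tz": 0, "wx": 0, "wy": 0, "wz": 0}, {"tx": 0.08, "ty": -1, "tz": 0, "wx": 0, "wy": 0, "wz": 0}, {"tx": 0.08, "ty": -1, "tz": 0, "wx": 0, "wy": 0, "wz": 0}, {"tx": 0.08, "ty": -1, "tz": 0, "wx": 0, "wy": 0, "wz": 0}, {"tx": 0.08, "ty": -1, "tz": 0, "wx": 0, "wy": 0, "wz": 0}, {"tx": 0.08, "ty": -1, "tz": 0, "wx": 0, "wy": 0, "wz": 0}, {"tx": 0.08, "ty": -1, "tz": 0, "wx": 0, "wy": 0, "wz": 0}, {"tx": 0.08, "ty": -1, "tz": 0, "wx": 0, "wy": 0, "wz": 0}], "gripper": 1}}

```text
clock: 15.7
position: [0.5161, -0.0249, 0.2368]
eef_rot: [-0.001, 0.998, 0.057, -0.0]
wrist_force: [0.5, -0.5, 0.2]
grip_width: 0.0926
grip_force: 0.0
```

Emit:
{"op": "carry_out", "data": {"series": [{"tx": 0.08, "ty": -1, "tz": 0, "wx": 0, "wy": 0, "wz": 0}, {"tx": 0.08, "ty": -1, "tz": 0, "wx": 0, "wy": 0, "wz": 0}, {"tx": 0.08, "ty": -1, "tz": 0, "wx": 0, "wy": 0, "wz": 0}, {"tx": 0.08, "ty": -1, "tz": 0, "wx": 0, "wy": 0, "wz": 0}, {"tx": 0.08, "ty": -1, "tz": 0, "wx": 0, "wy": 0, "wz": 0}, {"tx": 0.08, "ty": -1, "tz": 0, "wx": 0, "wy": 0, "wz": 0}, {"tx": 0.08, "ty": -1, "tz": 0, "wx": 0, "wy": 0, "wz": 0}, {"tx": 0.08, "ty": -1, "tz": 0, "wx": 0, "wy": 0, "wz": 0}, {"tx": 0.1, "ty": -1, "tz": 0, "wx": 0, "wy": 0, "wz": 0}, {"tx": 0.1, "ty": -1, "tz": 0, "wx": 0, "wy": 0, "wz": 0}]}}

```text
clock: 16.95
position: [0.5069, 0.2761, 0.2368]
eef_rot: [-0.001, 0.998, 0.057, -0.001]
wrist_force: [0.1, -0.8, 0.5]
grip_width: 0.0932
grip_force: 0.0
```

Emit:
{"op": "carry_out", "data": {"series": [{"tx": 0.08, "ty": -1, "tz": 0, "wx": 0, "wy": 0, "wz": 0}, {"tx": 0.1, "ty": -0.9, "tz": 0, "wx": 0, "wy": 0, "wz": 0}, {"tx": 0, "ty": 0, "tz": 0, "wx": 0, "wy": 0, "wz": -0.9}, {"tx": 0, "ty": 0, "tz": 0, "wx": 0, "wy": 0, "wz": -0.9}, {"tx": 0, "ty": 0, "tz": 0, "wx": 0, "wy": 0, "wz": -0.9}, {"tx": 0, "ty": 0, "tz": 0, "wx": 0, "wy": 0, "wz": -0.9}, {"tx": 0, "ty": 0, "tz": 0, "wx": 0, "wy": 0, "wz": 0}, {"tx": 0, "ty": 0, "tz": 0, "wx": 0, "wy": 0, "wz": 0}]}}

```text
clock: 17.95
position: [0.5058, 0.3323, 0.2364]
eef_rot: [-0.0, 0.977, 0.212, -0.0]
wrist_force: [0.4, 0.2, 0.0]
grip_width: 0.0929
grip_force: 0.0
```

```bash
python3 - <<'E'
from h import *
go([.4995,.3335,.25],25)
c,im=snap('wrist','w4.png')
print(proj(c,[[.4995,.3335,.06]]))
E
```

```text
at [0.5058 0.3323 0.2364] shift [-0.17 -0.12 -0.45] turn [-0.01  0.01 -0.11] t 17.95
[[317.01274108 221.86107365]]
```

View pics/w4.png

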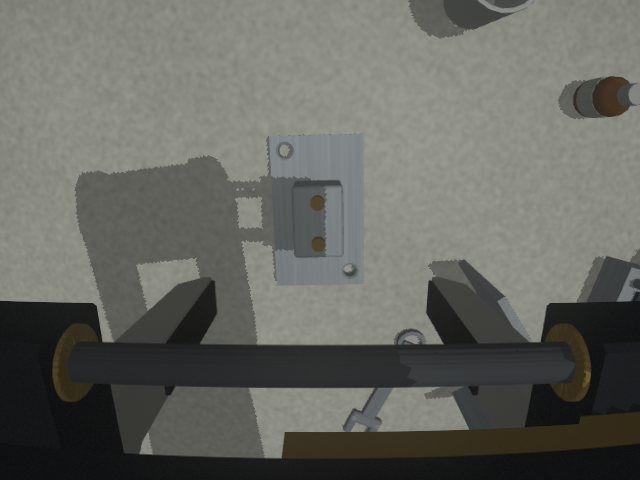

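The wrist view shows the upper half with holes at (285,150) and (349,269.5), caps at (318,203) and (319,244), and flange corners (268,135), (363,133), (363,284) and (276,285).

```bash
python3 - <<'E'
from h import *
c,im=load('w4')
an=lambda p:np.degrees(np.arctan2(*(p[0]-p[1])[[1,0]]))
h=onz(c,[(285,150),(349,269.5)],.014); print('holes',h.mean(0).round(4),np.linalg.norm(h[0]-h[1]).round(4),an(h)-26.57)
f=onz(c,[(268,135),(363,133),(363,284),(276,285)],.014);print('flange',f.mean(0).round(4),an(f[[0,3]]),an(f[[1,2]]),np.linalg.norm(f[0]-f[3]))
k=onz(c,[(318,203),(319,244)],.061);print('caps',k.mean(0).round(4),an(k))
x=.5*(h.mean(0)+f.mean(0)); go([x[0],x[1],.021],25)
E
```

```text
holes [0.4997 0.333  0.014 ] 0.1327 25.569308457160908
flange [0.4988 0.3332 0.014 ] 25.795900188308828 25.853724610829723 0.14794898963836867
caps [0.4987 0.3317 0.061 ] 25.715742687720468
at [0.5057 0.3324 0.2363] shift [-0.18 -0.11  7.18] turn [-0.01  0.   -0.1 ] t 18.0
```

Emit:
{"op": "carry_out", "data": {"series": [{"tx": -0.19, "ty": -0.11, "tz": 0, "wx": 0, "wy": 0, "wz": -0.24}, {"tx": 0, "ty": 0, "tz": 1, "wx": 0, "wy": 0, "wz": 0}, {"tx": 0, "ty": 0, "tz": 1, "wx": 0, "wy": 0, "wz": 0}, {"tx": 0, "ty": 0, "tz": 1, "wx": 0, "wy": 0, "wz": 0}, {"tx": 0, "ty": 0, "tz": 1, "wx": 0, "wy": 0, "wz": 0}, {"tx": 0, "ty": 0, "tz": 1, "wx": 0, "wy": 0, "wz": 0}, {"tx": 0, "ty": 0, "tz": 1, "wx": 0, "wy": 0, "wz": 0}, {"tx": 0, "ty": 0, "tz": 0.7, "wx": 0, "wy": 0, "wz": 0}, {"tx": 0, "ty": 0, "tz": 0.4, "wx": 0, "wy": 0, "wz": 0}, {"tx": 0, "ty": 0, "tz": 0, "wx": 0, "wy": 0, "wz": 0}]}}

```text
clock: 19.25
position: [0.4988, 0.3331, 0.0229]
eef_rot: [0.0, 0.975, 0.223, -0.0]
wrist_force: [0.3, -0.1, -0.0]
grip_width: 0.0928
grip_force: 0.0
```

Emit:
{"op": "carry_out", "data": {"series": [{"tx": 0, "ty": 0, "tz": 0, "wx": 0, "wy": 0, "wz": 0}, {"tx": 0, "ty": 0, "tz": 0, "wx": 0, "wy": 0, "wz": 0}, {"tx": 0, "ty": 0, "tz": 0, "wx": 0, "wy": 0, "wz": 0}, {"tx": 0, "ty": 0, "tz": 0, "wx": 0, "wy": 0, "wz": 0}, {"tx": 0, "ty": 0, "tz": 0, "wx": 0, "wy": 0, "wz": 0}, {"tx": 0, "ty": 0, "tz": 0, "wx": 0, "wy": 0, "wz": 0}, {"tx": 0, "ty": 0, "tz": 0, "wx": 0, "wy": 0, "wz": 0}, {"tx": 0, "ty": 0, "tz": 0, "wx": 0, "wy": 0, "wz": 0}, {"tx": 0, "ty": 0, "tz": 0, "wx": 0, "wy": 0, "wz": 0}, {"tx": 0, "ty": 0, "tz": 0, "wx": 0, "wy": 0, "wz": 0}], "gripper": 0, "squeeze": 50}}

```text
clock: 20.5
position: [0.499, 0.3331, 0.0233]
eef_rot: [-0.0, 0.975, 0.223, 0.0]
wrist_force: [-0.4, -0.3, 1.3]
grip_width: 0.0437
grip_force: 50.0
```

Emit:
{"op": "carry_out", "data": {"series": [{"tx": 0, "ty": 0, "tz": -0.4, "wx": 0, "wy": 0, "wz": 0}, {"tx": 0, "ty": 0, "tz": -0.8, "wx": 0, "wy": 0, "wz": 0}, {"tx": 0, "ty": 0, "tz": -1, "wx": 0, "wy": 0, "wz": 0}, {"tx": 0, "ty": 0, "tz": -1, "wx": 0, "wy": 0, "wz": 0}, {"tx": 0, "ty": 0, "tz": -1, "wx": 0, "wy": 0, "wz": 0}, {"tx": 0, "ty": 0, "tz": -1, "wx": 0, "wy": 0, "wz": 0}, {"tx": 0, "ty": 0, "tz": -0.8, "wx": 0, "wy": 0, "wz": 1}, {"tx": 0, "ty": 0, "tz": 0, "wx": 0, "wy": 0, "wz": 1}, {"tx": 0, "ty": 0, "tz": 0, "wx": 0, "wy": 0, "wz": 1}, {"tx": 0, "ty": 0, "tz": 0, "wx": 0, "wy": 0, "wz": 0}]}}

```text
clock: 21.75
position: [0.4989, 0.3331, 0.2036]
eef_rot: [-0.0, 0.996, 0.094, 0.0]
wrist_force: [-0.9, -0.8, -3.4]
grip_width: 0.0436
grip_force: 50.0
```

```bash
python3 - <<'E'
from h import *
go([.5198,-.027,.2],10.7)
print(robot.sense()['grip_width'],robot.sense()['wrist_force'])
E
```

```text
at [0.4989 0.3331 0.2036] shift [-1.57 11.92  0.12] turn [-0.   -0.    0.02] t 21.75
0.04356565524633455 [-0.85148649 -0.75798584 -3.43793139]
```

Emit:
{"op": "carry_out", "data": {"series": [{"tx": -0.08, "ty": 0.6, "tz": 0, "wx": 0, "wy": 0, "wz": 0}, {"tx": -0.13, "ty": 1, "tz": 0, "wx": 0, "wy": 0, "wz": 0}, {"tx": -0.13, "ty": 1, "tz": 0, "wx": 0, "wy": 0, "wz": 0}, {"tx": -0.13, "ty": 1, "tz": 0, "wx": 0, "wy": 0, "wz": 0}, {"tx": -0.13, "ty": 1, "tz": 0, "wx": 0, "wy": 0, "wz": 0}, {"tx": -0.13, "ty": 1, "tz": 0, "wx": 0, "wy": 0, "wz": 0}, {"tx": -0.13, "ty": 1, "tz": 0, "wx": 0, "wy": 0, "wz": 0}, {"tx": -0.13, "ty": 1, "tz": 0, "wx": 0, "wy": 0, "wz": 0}, {"tx": -0.13, "ty": 1, "tz": 0, "wx": 0, "wy": 0, "wz": 0}, {"tx": -0.13, "ty": 1, "tz": 0, "wx": 0, "wy": 0, "wz": 0}]}}

```text
clock: 23.0
position: [0.5156, 0.0415, 0.2033]
eef_rot: [0.0, 0.996, 0.095, 0.0]
wrist_force: [-0.4, 0.1, -4.5]
grip_width: 0.0439
grip_force: 50.0
```

Emit:
{"op": "carry_out", "data": {"series": [{"tx": -0.13, "ty": 1, "tz": 0, "wx": 0, "wy": 0, "wz": 0}, {"tx": -0.13, "ty": 0.8, "tz": 0, "wx": 0, "wy": 0, "wz": 0}, {"tx": -0.06, "ty": 0.52, "tz": 0, "wx": 0, "wy": 0, "wz": 0}, {"tx": 0, "ty": 0, "tz": 0, "wx": 0, "wy": 0, "wz": 0}, {"tx": 0, "ty": 0, "tz": 0, "wx": 0, "wy": 0, "wz": 0}]}}

```text
clock: 23.62
position: [0.5195, -0.0266, 0.2032]
eef_rot: [-0.0, 0.996, 0.094, 0.0]
wrist_force: [0.7, 0.5, -3.5]
grip_width: 0.0439
grip_force: 50.0
```

```bash
python3 - <<'E'
from h import *
go([.5198,-.027,.092],10.7)
E
```

```text
at [ 0.5195 -0.0266  0.2032] shift [0.01 0.02 3.71] turn [-0.   -0.    0.02] t 23.62
```

Emit:
{"op": "carry_out", "data": {"series": [{"tx": 0, "ty": 0, "tz": 0.6, "wx": 0, "wy": 0, "wz": 0}, {"tx": 0, "ty": 0, "tz": 1, "wx": 0, "wy": 0, "wz": 0}, {"tx": 0, "ty": 0, "tz": 1, "wx": 0, "wy": 0, "wz": 0}, {"tx": 0, "ty": 0, "tz": 0.7, "wx": 0, "wy": 0, "wz": 0}, {"tx": 0, "ty": 0, "tz": 0.4, "wx": 0, "wy": 0, "wz": 0}, {"tx": 0, "ty": 0, "tz": 0, "wx": 0, "wy": 0, "wz": 0}, {"tx": 0, "ty": 0, "tz": 0, "wx": 0, "wy": 0, "wz": 0}]}}

```text
clock: 24.5
position: [0.5201, -0.027, 0.0931]
eef_rot: [0.0, 0.996, 0.094, 0.001]
wrist_force: [-0.3, -0.6, -3.2]
grip_width: 0.0437
grip_force: 50.0
```

Emit:
{"op": "carry_out", "data": {"series": [{"tx": 0, "ty": 0, "tz": 0.07, "wx": 0, "wy": 0, "wz": 0}, {"tx": 0, "ty": 0, "tz": 0.07, "wx": 0, "wy": 0, "wz": 0}, {"tx": 0, "ty": 0, "tz": 0.07, "wx": 0, "wy": 0, "wz": 0}, {"tx": 0, "ty": 0, "tz": 0, "wx": 0, "wy": 0, "wz": 0}, {"tx": 0, "ty": 0, "tz": 0, "wx": 0, "wy": 0, "wz": 0}]}}

```text
clock: 25.12
position: [0.5197, -0.027, 0.0859]
eef_rot: [-0.0, 0.996, 0.094, 0.0]
wrist_force: [-0.2, -1.2, -2.5]
grip_width: 0.0437
grip_force: 50.0
```

Emit:
{"op": "carry_out", "data": {"series": [{"tx": 0, "ty": 0, "tz": 0.06, "wx": 0, "wy": 0, "wz": 0}, {"tx": 0, "ty": 0, "tz": 0.06, "wx": 0, "wy": 0, "wz": 0}, {"tx": 0, "ty": 0, "tz": 0, "wx": 0, "wy": 0, "wz": 0}, {"tx": 0, "ty": 0, "tz": 0, "wx": 0, "wy": 0, "wz": 0}]}}

```text
clock: 25.62
position: [0.5196, -0.027, 0.0823]
eef_rot: [-0.0, 0.996, 0.094, 0.0]
wrist_force: [-0.5, 0.2, -3.6]
grip_width: 0.044
grip_force: 50.0
```

Emit:
{"op": "carry_out", "data": {"series": [{"tx": 0, "ty": 0, "tz": 0.06, "wx": 0, "wy": 0, "wz": 0}, {"tx": 0, "ty": 0, "tz": 0.06, "wx": 0, "wy": 0, "wz": 0}, {"tx": 0, "ty": 0, "tz": 0, "wx": 0, "wy": 0, "wz": 0}, {"tx": 0, "ty": 0, "tz": 0, "wx": 0, "wy": 0, "wz": 0}]}}

```text
clock: 26.12
position: [0.5196, -0.027, 0.0787]
eef_rot: [-0.0, 0.996, 0.094, 0.0]
wrist_force: [0.6, 0.3, -3.3]
grip_width: 0.0439
grip_force: 50.0
```

Emit:
{"op": "carry_out", "data": {"series": [{"tx": 0, "ty": 0, "tz": 0.06, "wx": 0, "wy": 0, "wz": 0}, {"tx": 0, "ty": 0, "tz": 0.06, "wx": 0, "wy": 0, "wz": 0}, {"tx": 0, "ty": 0, "tz": 0, "wx": 0, "wy": 0, "wz": 0}, {"tx": 0, "ty": 0, "tz": 0, "wx": 0, "wy": 0, "wz": 0}]}}

```text
clock: 26.62
position: [0.5196, -0.027, 0.075]
eef_rot: [-0.0, 0.996, 0.094, 0.0]
wrist_force: [0.8, -0.3, -3.5]
grip_width: 0.0438
grip_force: 50.0
```

Emit:
{"op": "carry_out", "data": {"series": [{"tx": 0, "ty": 0, "tz": 0.06, "wx": 0, "wy": 0, "wz": 0}, {"tx": 0, "ty": 0, "tz": 0.06, "wx": 0, "wy": 0, "wz": 0}, {"tx": 0, "ty": 0, "tz": 0, "wx": 0, "wy": 0, "wz": 0}, {"tx": 0, "ty": 0, "tz": 0, "wx": 0, "wy": 0, "wz": 0}]}}

```text
clock: 27.12
position: [0.5196, -0.027, 0.0715]
eef_rot: [-0.0, 0.996, 0.094, 0.0]
wrist_force: [-0.6, -0.3, -3.3]
grip_width: 0.0435
grip_force: 50.0
```

Both dowels are inside the holes without side load. I'll press on down through the spring.

Emit:
{"op": "carry_out", "data": {"series": [{"tx": 0, "ty": 0, "tz": 0.05, "wx": 0, "wy": 0, "wz": 0}, {"tx": 0, "ty": 0, "tz": 0.05, "wx": 0, "wy": 0, "wz": 0}, {"tx": 0, "ty": 0, "tz": 0.05, "wx": 0, "wy": 0, "wz": 0}, {"tx": 0, "ty": 0, "tz": 0, "wx": 0, "wy": 0, "wz": 0}, {"tx": 0, "ty": 0, "tz": 0, "wx": 0, "wy": 0, "wz": 0}]}}

```text
clock: 27.75
position: [0.5197, -0.027, 0.0673]
eef_rot: [-0.0, 0.996, 0.094, 0.0]
wrist_force: [-3.7, 0.1, 4.7]
grip_width: 0.0439
grip_force: 50.0
```

Emit:
{"op": "carry_out", "data": {"series": [{"tx": 0, "ty": 0, "tz": 0.05, "wx": 0, "wy": 0, "wz": 0}, {"tx": 0, "ty": 0, "tz": 0.04, "wx": 0, "wy": 0, "wz": 0}, {"tx": 0, "ty": 0, "tz": 0, "wx": 0, "wy": 0, "wz": 0}, {"tx": 0, "ty": 0, "tz": 0, "wx": 0, "wy": 0, "wz": 0}]}}

```text
clock: 28.25
position: [0.5198, -0.027, 0.0647]
eef_rot: [-0.0, 0.996, 0.094, 0.0]
wrist_force: [-3.8, 0.8, 6.4]
grip_width: 0.0436
grip_force: 50.0
```

Emit:
{"op": "carry_out", "data": {"series": [{"tx": -0.02, "ty": 0, "tz": 0.04, "wx": 0, "wy": 0, "wz": 0}, {"tx": 0, "ty": 0, "tz": 0.03, "wx": 0, "wy": 0, "wz": 0}, {"tx": 0, "ty": 0, "tz": 0, "wx": 0, "wy": 0, "wz": 0}, {"tx": 0, "ty": 0, "tz": 0, "wx": 0, "wy": 0, "wz": 0}]}}

```text
clock: 28.75
position: [0.5197, -0.027, 0.0632]
eef_rot: [-0.0, 0.996, 0.094, 0.001]
wrist_force: [-2.6, 2.5, 11.2]
grip_width: 0.0436
grip_force: 50.0
```

Emit:
{"op": "carry_out", "data": {"series": [{"tx": 0, "ty": 0, "tz": 0.03, "wx": 0, "wy": 0, "wz": 0}, {"tx": 0, "ty": 0, "tz": 0.02, "wx": 0, "wy": 0, "wz": 0}, {"tx": 0, "ty": 0, "tz": 0, "wx": 0, "wy": 0, "wz": 0}, {"tx": 0, "ty": 0, "tz": 0, "wx": 0, "wy": 0, "wz": 0}]}}

```text
clock: 29.25
position: [0.5197, -0.027, 0.0632]
eef_rot: [-0.0, 0.996, 0.094, 0.001]
wrist_force: [-12.0, 2.5, 28.4]
grip_width: 0.0437
grip_force: 50.0
```

```bash
python3 - <<'E'
from h import *
print(robot.sense()['position'],robot.sense()['wrist_force'],robot.sense()['ft_torque'])
cs,b=snap('side','s5.png'); c,im=snap('scene','c5.png')
o=np.zeros((480,800,3),np.uint8); o[:480,:480]=cv2.resize(im[170:290,265:385],None,fx=4,fy=4); o[:480,480:]=cv2.resize(b[120:300,280:400],None,fx=8/3,fy=8/3); cv2.imwrite('pics/p5.png',o)
E
```

```text
[ 0.5197424  -0.02701187  0.06320222] [-11.97913577   2.51946348  28.39456866] [ 0.52616857  2.40025476 -0.04320126]
```

View pics/p5.png

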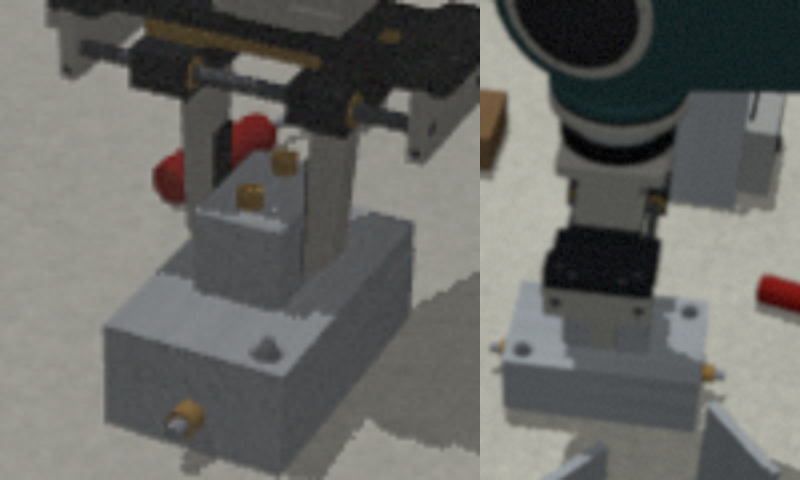

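The two halves are flush with both dowels through the flange, under 28 N of push, and the plate still leans on the box. I'm handing in.

```bash
python3 -c "
from h import *
print(robot.sense()['wrist_force']); print(robot.finish_job())"
```

```text
[-13.00449601   2.19467994  29.54678714]
the job is handed in; nothing more can be done
None
```

The job is handed in, with no verdict shown: the plate leans against the instrument box, let go, and the upper half is on both dowels and still held flush at about 29 N of push, after about 29 s.

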